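# Spread a snap ring over a lens barrel and hold it open at its groove

### The job

A spring-loaded sleeve hides the snap-ring groove of the black lens barrel: turn the knob of the assembly fixture clockwise until the needle stands on the red mark, which draws the sleeve down and bares the groove. Then take the snap-ring pliers by their red handles, squeeze them to their stop so that the ring on their pins is fully spread, and lower the ring, level and without forcing it, over the top of the barrel to the middle of the groove. Finish there still holding and squeezing the pliers, the ring open and centred round the groove and resting on nothing, so that I can look at it before it snaps in; leave the other things on the table alone.

Things in the scene. Friction and masses are not known exactly. Their poses are not given: they have to be found in the camera images.
- fixture: Fixed assembly fixture, aluminium base 98 x 170 x 12 mm (x, y, z of its frame), origin: underside centre, z up. At its -y end the upright black lens barrel (axis at y -42, 40 mm dia., conical from z 101 to a 31 mm lens top at z 109). At its +y end a grey housing, top at z 58, 92 x 80 mm (centre y +43), with knob and white dial.
- knob_grip (a point): Point on the upright axis of the black round knob, 12 mm below its top (knob 29 mm dia. at the grip, 24 mm tall above a 35 mm skirt 6 mm high on the housing top; fixture frame x -26.5, y +43, z 76). Turns easily (0.05 Nm), stays where left, stops 1.7 rad before and 0.5 rad after the mark. Anticlockwise raises the sleeve.
- needle (a joint): Angle (rad) of the dial's black needle, 26 mm long; 0 = on the red mark (on the dial's side toward the fixture's +x); negative = the knob must still turn clockwise, seen from above. Needle and knob turn by the same angle in the same sense. Starts 0.6 to 1.4 rad short of the mark.
- groove (a point): Centre of the bright groove round the barrel, on the barrel axis, 83 mm above the table and 26 mm below the barrel top. Groove 8 mm high, 33 mm dia. (barrel 40 mm). The knurled aluminium sleeve (58 mm dia.) slides 6 mm per rad of knob; with the needle on the mark its top is 5 mm below this point.
- pliers: Loose snap-ring pliers, 0.26 kg, lying flat, a grey ring on their pins. Origin under the rivet, on the underside; x toward the ring, z up, mid plane z 8 mm; balance near x -24. Two red handles (x -20 to -86, 16 mm tall) with flat outer faces: free, 52 mm across at grip_point (69 at the ends), each slanting 0.23 rad; at the stop parallel and 29 mm across.
- grip_point (a point): Between the handles, where to take them: pliers frame x -46, y 0, z 8 mm. Squeezing along y spreads the ring: 5 N at first, 13 N at the stop; grip with 25 N or more. The closing handles creep forward in the pads: taken here, the spread ring_centre ends 127 mm ahead of the fingers, 1 mm low; off-centre fingers skew the lying pliers, a light (3 N) pinch centres them, skew stays once squeezed.
- ring_centre (a point): Centre of the ring's opening when fully spread: x +76.3, y 0, z 8 mm in the pliers frame (122 mm ahead of grip_point before squeezing). Ring 4 mm thick, 4 mm wide; clear opening 36.8 mm dia. free (does not pass the 40 mm barrel), 48 mm at the stop; its outer edge reaches 29 mm beyond this point.
- jaw_l (a joint): Squeeze of the left handle (rad): 0 free, 0.232 at the stop with the ring fully spread; both handles move alike. Springs back when let go.
- microscope: Fixed tall microscope at the robot's left, above and beside the table from about x 0.38 to 0.88 and y 0.13 to 0.50; swing round it on the robot's side.
- mouse: Computer mouse, dark and silver, 116 x 62 x 41 mm, long side along its x, fixed to its place; origin at its underside.
- objective_case: Bystander: clear-topped round case 36 mm dia., 59 mm tall; origin at its foot.
- oil_bottle: Bystander: small amber bottle, 27 mm dia., 62 mm tall; origin at its foot.
- forceps: Bystander: steel forceps lying flat, 14 x 121 x 6 mm; origin at the middle of the underside.
- filter_cube: Bystander: black filter cube 34 x 32 x 36 mm; origin at its underside.
- dust_cap: Bystander: black round cap, 31 mm dia., 12 mm high; origin at its underside.

How it is judged:
On the way, in this order (a step that is already met when the one before it is completed fails the run):
1. the needle stands on the red mark, before the ring is brought to the barrel (value of joint needle between -0.15 and 0.15 rad), for 0.3 s.
2. the ring is held fully spread above the barrel's groove, in line with it (value of joint jaw_l above 0.205 rad and horizontal distance between ring_centre and groove below 0.008 m and z of ring_centre in the frame of groove between 0.012 and 0.08 m), for 0.1 s.
At the end, for the whole second after the job is handed in: the needle is within 0.15 rad of the mark; the fingers still squeeze the pliers (over 5 N) with the jaw beyond 0.205 rad; the ring's centre is within 5 mm of the barrel axis and 2.5 mm of the groove's mid height; the pliers are level (0.1 rad), still, and press on the fixture with less than 1.5 N (all of step 1 and value of joint jaw_l above 0.205 rad and horizontal distance between ring_centre and groove below 0.005 m and z of ring_centre in the frame of groove between -0.0025 and 0.0025 m and angle between pliers's own z axis and vertical below 0.1 rad and contact force between the fingers and pliers above 5 N and contact force between pliers and fixture below 1.5 N and linear speed of pliers below 0.02 m/s); the arm keeps its last pose, push and grip.
It fails at once if the ring or pliers are forced against the fixture with over 20 N (contact force between pliers and fixture above 20 N).
It fails at once if a bystander is moved by over 40 mm (distance of any of objective_case, oil_bottle, forceps, filter_cube, dust_cap from where it was at the start of the episode above 0.04 m).
It also fails if it takes over 56 s, if anything falls off the work surface, if the arm or the gripper's body presses on something with over 40 N, if the wrist force passes 120 N, or if a joint passes its speed limit or range.

### The arm

A 6-joint arm with a two-finger parallel gripper is mounted at the origin on a cart in front of the work surface, level with it; the furniture and walls round the work are solid. World frame = base frame: x ahead of the robot, y to its left, z up, the work surface at z = 0. Lengths are in m, angles in rad, forces in N, time in s.
With the tool pointing down it reaches from about 0.325 to 1 m from the base axis. Payload 5.1 kg.
Tool frame: the origin (TCP) lies at the very end of the fingers, on their centre line; the grasp point (between the pads) lies 19 mm behind it; z points along the fingers, y is the line along which they close (so a half turn about z gives the same grasp; the last joint's range is limited). The gripper opens to 85 mm and grips with 20 to 120 N. Pads are 22 mm wide; open, the fingers measure 114 mm over their backs; the gripper's body (76 mm by 85 mm) begins 54 mm behind the grasp point. The pads swing forward as they close: fully open they stand 13 mm farther back than shut.
Start: joints at [1.226, 0.124, 1.65, -0, 1.367, -0.083], TCP at [0.168, 0.628, 0.231] pointing down, gripper open.
Joint ranges: [-2.61, 2.61], [-1.02, 2.33], [0.03, 2.71], [-1.35, 4.49], [0.32, 2.68], [-2.91, 2.91]. Speed limits (rad/s): [2.57, 2.57, 3.14, 3.14, 3.14, 3.14].

### API

Orientations are given as a rotation vector (axis times angle).
In Python, from rig import manip, capture, order gives the robot as it stands. The module is installed in compiled form; this text tells all that it offers.
- The arm moves only by the shell command python3 -m pendant 'ROWS' [FORCE]. ROWS is a JSON object of lists of equal length, an entry for each row: "dr": the turn, a rotation vector about the world's x, y, z in degrees, a list of three; "travel": the shift along the world's x, y, z in mm, a list of three; "jaw": the finger opening in mm, from 0 to 85.4. A call has 1 to 20 rows; each row shifts and turns the commanded pose from where the row before left it; what a row does not reach is not made up. A row lasts 1/12 s, in which the tool goes at most 41.7 mm and 7.16 degrees, less where a joint would pass 70% of its speed; a pose out of reach is approached as far as the arm can. A call with a gripper value outside its range is refused whole. The fingers move at their own pace and stop on an object; FORCE is the grip in N (left out, the last holds). Time passes only in rows, so rows that do not move let the fingers close. It gives the time, the measured TCP pose, the force, the opening and the grip force at its end, in the units of the state.
- manip.read_state(): the state, without advancing time (a new reading comes with each control period).
- capture(name): name is "scene" or "top" or "wrist"; returns a dict with "pixels" (480x640x3 uint8, red, green, blue), "fx", "fy", "cx", "cy" (pixels), "k1" (the pictures are not rectified: a ray, as slopes to the right and down, at radius r is drawn at 1 + k1 r^2 times it, then the intrinsics apply), "R" (3x3) and "t" (3): a world point X has camera coordinates R X + t. Camera axes: x right, y down, z forward; pixel columns grow to the right and rows downward; lengths in m; the calibration is good to about 2 mm. A picture is of the moment at which its call begins. There is no depth.
- order.close_job(): hands the job in; it is judged then, once.
The state is a dict: "time_s": time; "joint_positions": joint angles; "joint_velocities": joint speeds; "effort": joint torques, N m; "eef_pos": TCP position; "ee_rot": TCP orientation; "ft_force": force on the tool from outside, world axes, zero at the start; "wrist_torque": the same for the moment, N m; "opening": finger opening in m; "finger_force": force on a finger pad.
Only numpy, scipy, OpenCV 4.12 (cv2) and the standard library are available. Lean on these libraries where they do the work, as an engineer would, in place of code of your own. Each camera call takes 0.05 s, during which the arm holds its last target. There are 200 camera calls.

## Working session

There is one attempt and no reset: what is moved stays moved. The work goes in short steps, Python scripts to look and compute and a shell command to move; the robot and the scene stay as the last step left them, time stands still between calls to the robot, and variables do not carry over. Pictures are saved under pics/ and viewed, at most 10 in all, crops included, and the job is handed in when it is done.

```bash
mkdir -p pics; cat > h.py <<'E'
import numpy as np, cv2
from rig import manip, capture, order
def snap(n,f):
    c=capture(n); cv2.imwrite('pics/%s.png'%f,c['pixels'][:,:,::-1]); 
    np.savez('pics/%s.npz'%f,**c); return c
def load(f): return dict(np.load('pics/%s.npz'%f))
def ray(c,u,v):
    x=(u-c['cx'])/c['fx'];y=(v-c['cy'])/c['fy'];a,b=x,y
    for _ in range(30):
        s=1+c['k1']*(a*a+b*b);a,b=x/s,y/s
    return -c['R'].T@c['t'], c['R'].T@np.array([a,b,1.])
def at(c,u,v,z):
    o,d=ray(c,u,v); return o+d*(z-o[2])/d[2]
def proj(c,X):
    p=c['R']@np.array(X)+c['t'];a,b=p[:2]/p[2];s=1+c['k1']*(a*a+b*b)
    return np.array([c['fx']*a*s+c['cx'],c['fy']*b*s+c['cy']])
def crop(f,u0,v0,w,h,k,out):
    i=cv2.imread('pics/%s.png'%f)[v0:v0+h,u0:u0+w]; cv2.imwrite('pics/%s.png'%out,cv2.resize(i,None,fx=k,fy=k,interpolation=cv2.INTER_CUBIC))
E
python3 - <<'E'
from h import *
for n in('top','scene','wrist'):
    c=snap(n,n+'0'); print(n,c['fx'],c['k1'],-c['R'].T@c['t'])
print(manip.read_state())
E
```

```text
top 593.5400644570894 -0.18640297153931895 [ 0.48349578 -0.04294259  1.30665841]
scene 441.1556396978012 -0.057303471218405296 [0.89212376 0.51912388 0.76976018]
wrist 376.91013927548977 -0.0734297305858918 [0.08614478 0.64745936 0.37348743]
{'time_s': 0.15, 'joint_positions': array([ 1.22636808e+00,  1.24392606e-01,  1.65138942e+00, -1.56552810e-05,
        1.36748228e+00, -8.25938710e-02]), 'joint_velocities': array([-0.00041671, -0.00249887, -0.00565224, -0.00056794, -0.00011432,
        0.00127732]), 'effort': array([ 6.75404535e-04, -4.24227369e+01, -3.66013169e+01, -1.15560997e-05,
        4.52370965e-03, -9.05222009e-06]), 'eef_pos': array([0.1681194 , 0.62738318, 0.23029404]), 'ee_rot': array([-4.10065251e-01, -3.11437200e+00,  2.57101660e-03]), 'ft_force': array([ 0.01254747, -0.04225772,  0.59249214]), 'wrist_torque': array([-0.07127416,  0.07378799, -0.05386339]), 'finger_force': 0.0, 'opening': 0.08508411575225207}
```

View pics/top0.png

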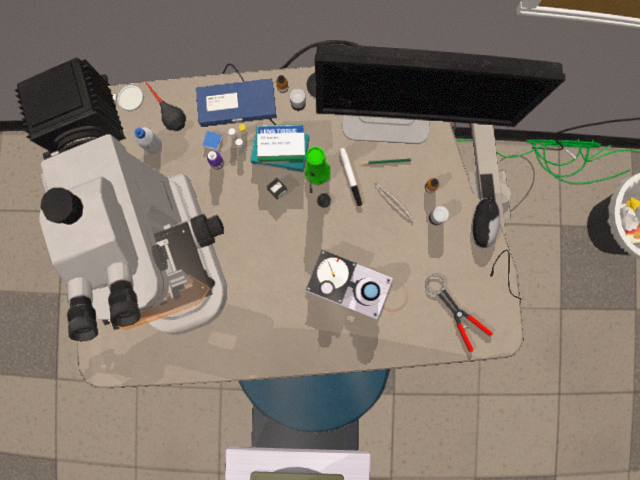

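View pics/scene0.png

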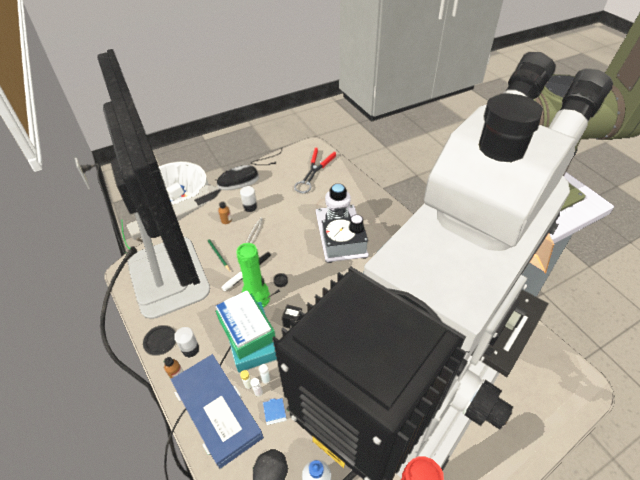

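The top view shows the fixture around (349,284), with the dial at (333,272) and the barrel at (370,290). The pliers have their rivet near (459,313) and ring near (436,287), with the handles running to the lower right. The scene view shows the same layout with nothing between the fixture and the pliers. Next I'll enlarge both.

```bash
python3 - <<'E'
from h import *
c=load('top0')
crop('top0',295,235,110,90,7,'c1'); crop('top0',415,260,90,100,6,'c2')
print(c['R'],c['cx'],c['cy'])
for u,v,z in((369,290,.109),(459,313,.016),(436,287,.01)): print(at(c,u,v,z))
E
```

```text
[[ 0.02825393 -0.9995904   0.00455478]
 [-0.99506646 -0.02855899 -0.09501122]
 [ 0.09510238 -0.00184787 -0.99546578]] 324.0889989274983 243.6721726968949
[ 0.50667648 -0.13837393  0.109     ]
[ 0.46284421 -0.34493152  0.016     ]
[ 0.51879402 -0.29395263  0.01      ]
```

View pics/c1.png

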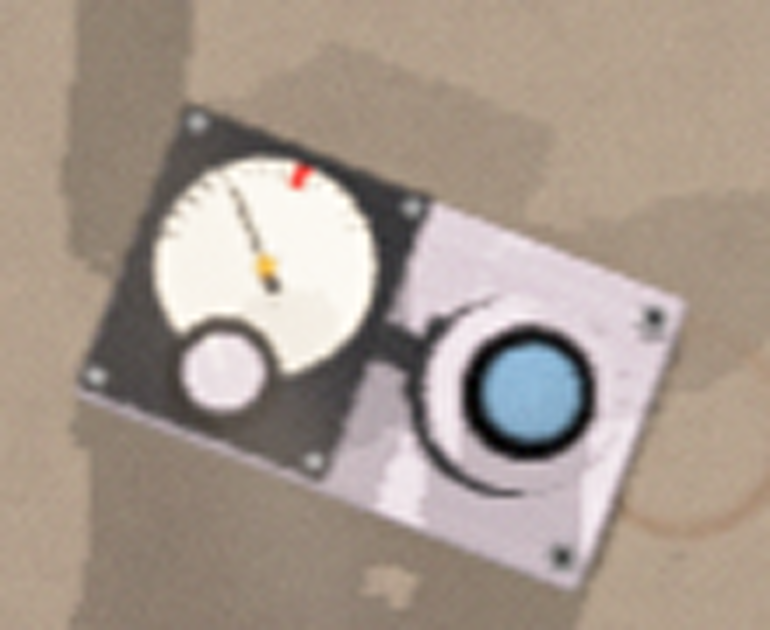

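View pics/c2.png

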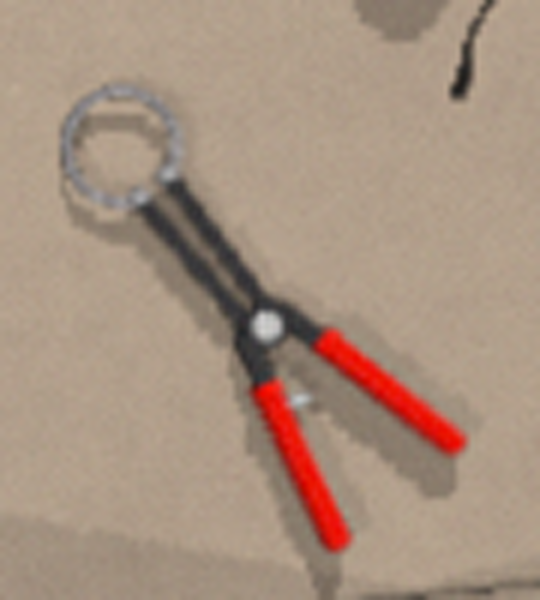

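Crop 1 shows the lens centre at (530,392), knob top at (223,371), needle pivot at (266,265) with its tip at (233,187), and the red mark at (302,176). Crop 2 shows the rivet at (267,325), ring centre at (122,147), and handle ends at (340,543) and (460,440).

```bash
cat > m.py <<'E'
from h import *
from scipy.optimize import least_squares
c=load('top0')
f1=lambda U,V:(295+(U+.5)/7-.5,235+(V+.5)/7-.5)
f2=lambda U,V:(415+(U+.5)/6-.5,260+(V+.5)/6-.5)
P=[((0,-42,109),(530,392)),((-26.5,43,88),(223,371)),((49,-85,12),(685,300)),((-49,-85,12),(572,588)),((46,83,58),(190,103)),((46,3,58),(432,203)),((-46,3,58),(325,480)),((-46,83,58),(80,388))]
def W(q,X):
    X=np.array(X)/1000.;s,k=np.sin(q[2]),np.cos(q[2])
    return np.array([q[0]+k*X[0]-s*X[1],q[1]+s*X[0]+k*X[1],X[2]])
r=least_squares(lambda q:np.ravel([proj(c,W(q,X))-f1(*u) for X,u in P]),[.52,-.1,-.2])
q=r.x
if __name__=='__main__':
    print('fix',q,r.fun.reshape(-1,2).round(1))
    print('knob',W(q,(-26.5,43,76)),'groove',W(q,(0,-42,83)))
    o,t,m=[at(c,*f1(*u),.060)[:2] for u in((266,265),(233,187),(302,176))]
    a=lambda d:np.arctan2(d[1],d[0])
    print('needle off (ccw+)',a(t-o)-a(m-o), np.linalg.norm(t-o),'mark dir',a(m-o))
    rv,rg,h1,h2=[at(c,*f2(*u),z) for u,z in(((267,325),.017),((122,147),.008),((340,543),.012),((460,440),.012))]
    print(rv,rg,h1,h2,'dist',np.linalg.norm((rv-rg)[:2]),np.linalg.norm(h1-h2))
    print('yaw',a(rg-rv),a(rv-(h1+h2)/2),a(rg-(h1+h2)/2))
    y=a(rg-(h1+h2)/2);print('grip',rv+np.array([np.cos(y),np.sin(y),0])*-.046)
E
python3 m.py
```

```text
fix [ 0.51989505 -0.10188945 -0.34419965] [[ 0.2 -0.1]
 [-0.   0.1]
 [ 0.7  0. ]
 [ 0.8  0.8]
 [-0.6 -0.2]
 [ 0.1 -0.8]
 [-0.4  0.4]
 [-0.9 -0.3]]
knob [ 0.50945945 -0.05246933  0.076     ] groove [ 0.50572243 -0.14142597  0.083     ]
needle off (ccw+) 0.7843290577086053 0.025464661049474445 mark dir -0.3569801545191289
[ 0.46122488 -0.34491159  0.017     ] [ 0.52521169 -0.29182181  0.008     ] [ 0.38182185 -0.37499084  0.012     ] [ 0.42007288 -0.41954096  0.012     ] dist 0.08314347410525844 0.05871843321240539
yaw 0.6925894445417138 0.7151677833368323 0.7036497544097403
grip [ 0.42615053 -0.37467381  0.017     ]
```

Fit residuals are under 1 px, the needle length checks out at 25.5 mm, and the needle is 0.784 rad (45°) short of the mark. First I swing round the microscope on the robot's side, pre-turning the tool.

```bash
python3 -m pendant '{"travel":[[10,-30,0],[10,-30,0],[10,-30,0],[10,-30,0],[10,-30,0],[10,-30,0],[5,-30,0],[5,-30,0],[5,-30,0],[5,-30,0],[5,-30,0],[10,-28,0],[10,-28,0],[10,-28,0],[8,-28,0],[8,-28,0],[8,-28,0],[12,-30,0],[12,-30,0],[0,0,0]],"dr":[[0,0,-3],[0,0,-3],[0,0,-3],[0,0,-3],[0,0,-3],[0,0,-3],[0,0,-3],[0,0,-3],[0,0,-3],[0,0,-3],[0,0,-3],[0,0,-3],[0,0,-3],[0,0,-3],[0,0,-3],[0,0,-3],[0,0,-3],[0,0,-2],[0,0,0],[0,0,0]],"jaw":[85,85,85,85,85,85,85,85,85,85,85,85,85,85,85,85,85,85,85,85]}' 40; python3 -c "
from h import *
print(manip.read_state()['joint_positions'])"
```

```text
time_s: 1.82
eef_pos: [0.3323, 0.0656, 0.2312]
ee_rot: [1.767, 2.596, -0.002]
ft_force: [-0.9, 1.0, -0.3]
opening: 0.0849
finger_force: 0.0
[ 3.78018765e-02 -6.54890363e-01  2.27948395e+00 -2.09460682e-03
  1.51652914e+00 -3.37808611e-01]
```

```bash
python3 -m pendant '{"travel":[[29,-20,0],[30,-20,0],[30,-20,0],[29,-20,0],[29,-19,-10],[30,-19,-20],[0,0,-20],[0,0,-20],[0,0,0],[0,0,0]],"dr":[[0,0,0],[0,0,0],[0,0,0],[0,0,0],[0,0,0],[0,0,0],[0,0,0],[0,0,0],[0,0,0],[0,0,0]],"jaw":[85,85,85,85,85,85,85,85,85,85]}' 20; python3 -c "
from h import *
c=snap('wrist','w1');t=snap('top','t1')
q=[.51989505,-.10188945,-.34419965]
import m
for X in((-26.5,43,88),(0,-42,109)): print(proj(c,m.W(q,X)),proj(t,m.W(q,X)))
print(manip.read_state()['eef_pos'],-c['R'].T@c['t'])"
```

```text
time_s: 2.65
eef_pos: [0.5072, -0.0475, 0.1599]
ee_rot: [-1.754, -2.602, 0.002]
ft_force: [-0.6, 0.4, 1.4]
opening: 0.0849
finger_force: 0.0
[318.84964065 255.50749672] [326.38423913 287.67908279]
[261.35651738 384.34260158] [370.4977906 290.5125603]
[ 0.50880675 -0.0477646   0.16274861] [0.47592106 0.02908056 0.30334022]
```

View pics/w1.png

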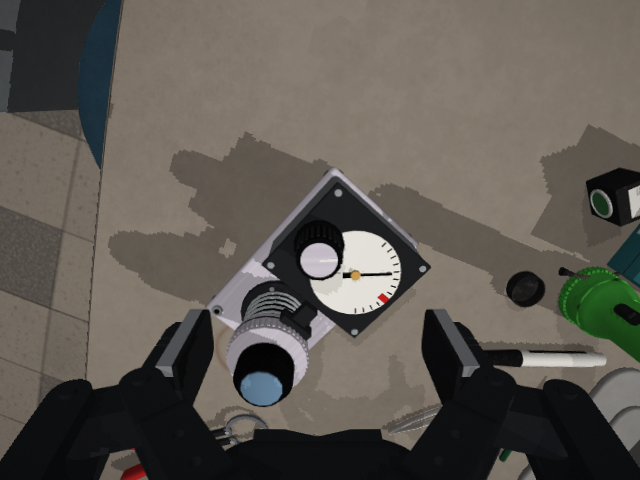

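The wrist view shows the knob top at (320,261) and lens top at (263,388), 4–5 px from the predictions. I'll convert that to world coordinates.

```bash
python3 -c "
from h import *
c=load('w1')
print(at(c,320,261,.088),at(c,263,388,.109)); s=manip.read_state(); print(s['eef_pos'],s['ee_rot'])"
```

```text
[ 0.51150552 -0.05560478  0.088     ] [ 0.50766836 -0.14383676  0.109     ]
[ 0.50880675 -0.0477646   0.16274861] [1.75484989e+00 2.60359778e+00 1.31011333e-03]
```

```bash
python3 -m pendant '{"travel":[[1,-3,-20],[1,-3,-25],[0,0,-25],[0,0,-20],[0,0,0],[0,0,0],[0,0,0]],"dr":[[0,0,0],[0,0,0],[0,0,0],[0,0,0],[0,0,0],[0,0,0],[0,0,0]],"jaw":[85,85,85,85,85,60,50]}' 20
```

```text
time_s: 3.33
eef_pos: [0.5119, -0.0543, 0.0739]
ee_rot: [1.754, 2.602, 0.002]
ft_force: [0.6, -0.2, -0.2]
opening: 0.0636
finger_force: 0.0
```

```bash
python3 -m pendant '{"travel":[[-1,0,-6],[0,0,0],[0,0,0],[0,0,0],[0,0,0],[0,0,0],[0,0,0],[0,0,0]],"dr":[[0,0,0],[0,0,0],[0,0,0],[0,0,0],[0,0,0],[0,0,0],[0,0,0],[0,0,0]],"jaw":[40,30,20,20,20,20,20,20]}' 20
```

```text
time_s: 4.0
eef_pos: [0.5105, -0.0539, 0.0665]
ee_rot: [1.756, 2.603, 0.003]
ft_force: [4.1, 3.6, 3.2]
opening: 0.0279
finger_force: 23.4
```

```bash
python3 -m pendant '{"travel":[[0,0,0],[0,0,0],[0,0,0],[0,0,0],[0,0,0],[0,0,0],[0,0,0],[0,0,0],[0,0,0],[0,0,0],[0,0,0],[0,0,0],[0,0,0],[0,0,0],[0,0,0],[0,0,0],[0,0,0],[0,0,0]],"dr":[[0,0,-3],[0,0,-3],[0,0,-3],[0,0,-3],[0,0,-3],[0,0,-3],[0,0,-3],[0,0,-3],[0,0,-3],[0,0,-3],[0,0,-3],[0,0,-3],[0,0,-3],[0,0,-3],[0,0,-3],[0,0,0],[0,0,0],[0,0,0]],"jaw":[20,20,20,20,20,20,20,20,20,20,20,20,20,20,20,20,20,20]}' 20; python3 -c "
from h import *
snap('scene','s2'); c=snap('wrist','w2')
crop('w2',220,160,270,200,3,'w2c')"
```

```text
time_s: 5.5
eef_pos: [0.5096, -0.0539, 0.0664]
ee_rot: [-2.62, -1.733, -0.001]
ft_force: [-0.2, 4.3, 6.7]
opening: 0.0284
finger_force: 23.7
```

View pics/w2c.png

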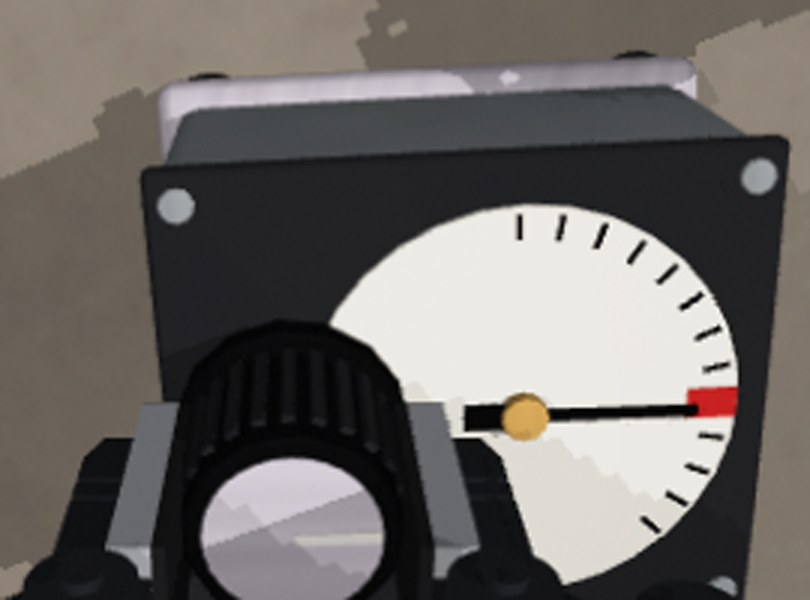

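The needle's tip at (697,410) is on the red mark at (713,402), about 0.05 rad past centre, which is within tolerance. I release the knob, lift, and go over the pliers.

```bash
python3 -m pendant '{"travel":[[0,0,0],[0,0,0],[0,0,0],[0,0,25],[0,0,30],[0,0,30],[-8,-32,30],[-8,-32,0],[-8,-32,0],[-8,-32,0],[-8,-32,0],[-8,-32,0],[-8,-32,0],[-9,-32,0],[-9,-32,0],[-9,-32,0],[0,0,0],[0,0,0],[0,0,0],[0,0,0]],"dr":[[0,0,0],[0,0,0],[0,0,0],[0,0,0],[0,0,0],[0,0,0],[0,0,-2.7],[0,0,-2.7],[0,0,-2.7],[0,0,-2.7],[0,0,-2.7],[0,0,-2.7],[0,0,-2.7],[0,0,-2.7],[0,0,-2.7],[0,0,-2.7],[0,0,0],[0,0,0],[0,0,0],[0,0,0]],"jaw":[85,85,85,85,85,85,85,85,85,85,85,85,85,85,85,85,85,85,85,85]}' 20; python3 -c "
from h import *
snap('wrist','w3');snap('top','t3');print(manip.read_state()['ee_rot'])"
```

```text
time_s: 7.27
eef_pos: [0.4268, -0.371, 0.1779]
ee_rot: [-2.95, -1.076, 0.001]
ft_force: [0.5, 0.2, -0.2]
opening: 0.0851
finger_force: 0.0
[-2.95075302e+00 -1.07695415e+00  2.76012704e-04]
```

View pics/w3.png

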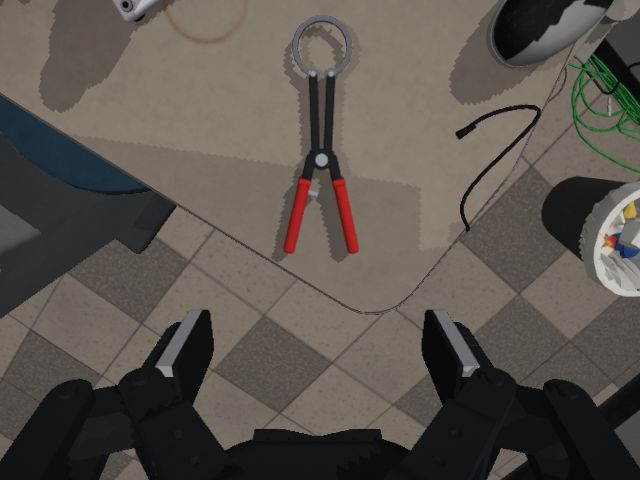

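The wrist view shows the pliers aligned with the tool: rivet at (321,160), ring at (322,47), handle ends at (291,250) and (352,250).

```bash
python3 -c "
from h import *
c=load('w3')
rv,rg,h1,h2=at(c,321.3,160,.017),at(c,322,47,.01),at(c,291,250,.014),at(c,352,250,.014)
a=lambda d:np.arctan2(d[1],d[0])
print(rv,rg,np.linalg.norm((rg-rv)[:2]),np.linalg.norm(h1-h2)); y=a(rg-(h1+h2)/2);print(y,a(rg-rv),a(rv-(h1+h2)/2))
for y in(y,.704):print(rv-.046*np.array([np.cos(y),np.sin(y),0]))
from scipy.spatial.transform import Rotation as R
s=manip.read_state();m=R.from_rotvec(s['ee_rot']).as_matrix();print(np.degrees(a(m[:,1])),m,s['eef_pos'])
"
```

```text
[ 0.46153361 -0.34833433  0.017     ] [ 0.52649988 -0.2940596   0.01      ] 0.08465437065827953 0.05342684029162573
0.7008923047991394 0.6959740127957271 0.7061873150989779
[ 0.42637732 -0.37799973  0.017     ]
[ 0.42646968 -0.37810884  0.017     ]
-49.89825891664924 [[ 7.64901824e-01  6.44146798e-01 -3.19561021e-04]
 [ 6.44146878e-01 -7.64901738e-01  3.62986924e-04]
 [-1.06159155e-05 -4.83493594e-04 -9.99999883e-01]] [ 0.42707396 -0.37091798  0.1781751 ]
```

```bash
python3 -m pendant '{"travel":[[-1,-5,-30],[0,0,-30],[0,0,-30],[0,0,-30],[0,0,-25],[0,0,-15],[0,0,0],[0,0,0],[0,0,0]],"dr":[[0,0,0],[0,0,0],[0,0,0],[0,0,0],[0,0,0],[0,0,0],[0,0,0],[0,0,0],[0,0,0]],"jaw":[85,85,85,85,85,85,85,85,85]}' 20; python3 -c "
from h import *
print(manip.read_state()['eef_pos'])"
```

```text
time_s: 8.12
eef_pos: [0.4268, -0.3774, 0.0199]
ee_rot: [2.95, 1.075, 0.001]
ft_force: [0.2, 0.2, 0.4]
opening: 0.0849
finger_force: 0.0
[ 0.42680123 -0.37743228  0.01985475]
```

Down 15.5 mm more, nudging back 1 mm in y, then closing lightly.

```bash
python3 -m pendant '{"travel":[[0,1,-10],[0,0,-5.5],[0,0,0],[0,0,0],[0,0,0],[0,0,0],[0,0,0],[0,0,0],[0,0,0],[0,0,0],[0,0,0],[0,0,0]],"dr":[[0,0,0],[0,0,0],[0,0,0],[0,0,0],[0,0,0],[0,0,0],[0,0,0],[0,0,0],[0,0,0],[0,0,0],[0,0,0],[0,0,0]],"jaw":[75,65,60,56,54,53,52,52,51,51,51,51]}' 20; python3 -c "
from h import *
c=snap('wrist','w4');print(manip.read_state()['eef_pos'])"
```

```text
time_s: 9.12
eef_pos: [0.4259, -0.3764, 0.0033]
ee_rot: [2.951, 1.074, 0.0]
ft_force: [-2.2, 0.5, 4.2]
opening: 0.0511
finger_force: 6.0
[ 0.42593246 -0.37641313  0.00330916]
```

View pics/w4.png

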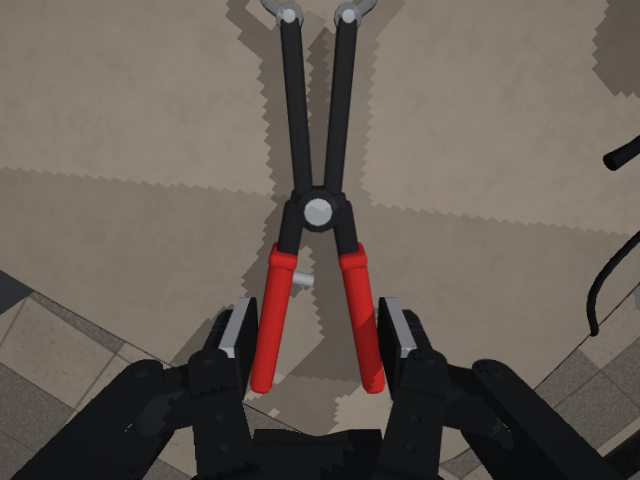

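The pads touch both handles (51.1 mm opening, 6 N). The pliers are symmetric and unskewed: jaw pins at 289 and 348, rivet at 318. Squeezing slowly to the stop.

```bash
python3 -m pendant '{"travel":[[0,0,1],[0,0,0],[0,0,0],[0,0,0],[0,0,0],[0,0,0],[0,0,0],[0,0,0],[0,0,0],[0,0,0],[0,0,0],[0,0,0],[0,0,0],[0,0,0],[0,0,0],[0,0,0],[0,0,0],[0,0,0]],"dr":[[0,0,0],[0,0,0],[0,0,0],[0,0,0],[0,0,0],[0,0,0],[0,0,0],[0,0,0],[0,0,0],[0,0,0],[0,0,0],[0,0,0],[0,0,0],[0,0,0],[0,0,0],[0,0,0],[0,0,0],[0,0,0]],"jaw":[48,46,44,42,40,38,36,34,32,30,28,26,22,15,10,10,10,10]}' 45; python3 -c "
from h import *
c=snap('wrist','w5');print(manip.read_state()['eef_pos'])"
```

```text
time_s: 10.67
eef_pos: [0.4274, -0.3778, 0.0066]
ee_rot: [2.948, 1.073, 0.003]
ft_force: [-1.5, -0.5, 12.8]
opening: 0.0261
finger_force: 43.8
[ 0.42736038 -0.37778685  0.00655684]
```

```bash
python3 -m pendant '{"travel":[[0,0,5],[0,0,10],[0,0,15],[0,0,20],[0,0,20],[0,0,20],[0,0,20],[0,0,15],[0,0,10],[0,0,0],[-1,10,0],[-2,15,0],[-2,20,0],[-2,20,0],[-2,15,0],[-1,10,0],[0,0,0],[0,0,0],[0,0,0]],"dr":[[0,0,0],[0,0,0],[0,0,0],[0,0,0],[0,0,0],[0,0,0],[0,0,0],[0,0,0],[0,0,0],[0,0,0],[0,0,0],[0,0,0],[0,0,0],[0,0,0],[0,0,0],[0,0,0],[0,0,0],[0,0,0],[0,0,0]],"jaw":[10,10,10,10,10,10,10,10,10,10,10,10,10,10,10,10,10,10,10]}' 45; python3 -c "
from h import *
snap('wrist','w6');snap('top','t6');snap('scene','s6');print(manip.read_state()['eef_pos'])
a=cv2.imread('pics/t6.png')[250:350,350:470];cv2.imwrite('pics/a.png',cv2.resize(a,None,fx=4,fy=4,interpolation=cv2.INTER_CUBIC))
w=cv2.imread('pics/w6.png')[:,100:540];s=cv2.imread('pics/s6.png')[140:260,270:400]
A=cv2.imread('pics/a.png');S=cv2.resize(s,(433,400),interpolation=cv2.INTER_CUBIC)
w=cv2.resize(w,(367,400));o=np.zeros((600,800,3),np.uint8)
o[:400,:367]=w;o[:400,367:]=S;o[400:,:240]=cv2.resize(A,(240,200));cv2.imwrite('pics/o6.png',o)"
```

```text
time_s: 12.3
eef_pos: [0.4159, -0.2865, 0.1389]
ee_rot: [2.952, 1.074, -0.0]
ft_force: [0.2, -0.3, -2.3]
opening: 0.0261
finger_force: 45.2
[ 0.41591582 -0.2868105   0.13898092]
```

View pics/o6.png

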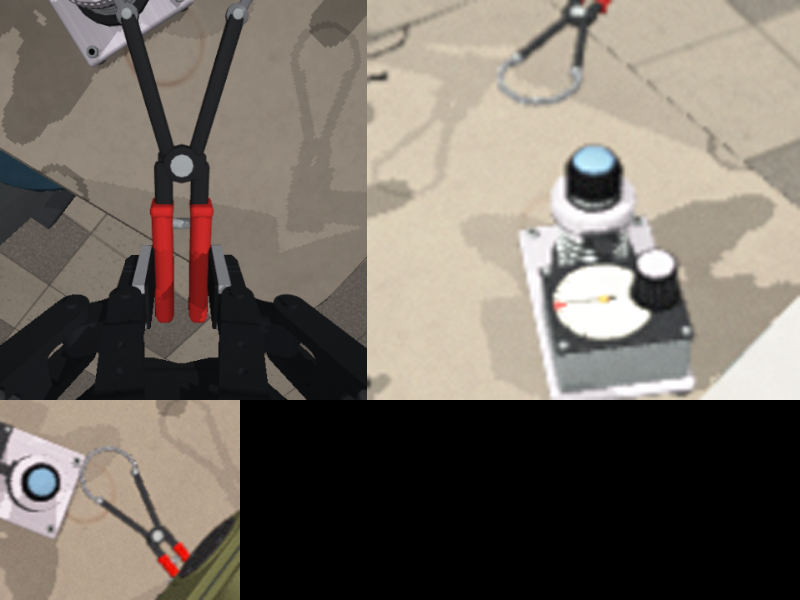

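The pliers hang straight with the handles parallel and the ring open, and the needle is still on the mark. I move over the barrel.

```bash
python3 -m pendant '{"travel":[[-1,7,0],[-1,12,0],[-1,14,0],[-1,14,0],[-1,10,0],[-1,5,0],[0,0,0],[0,0,0],[0,0,0],[0,0,0]],"dr":[[0,0,0],[0,0,0],[0,0,0],[0,0,0],[0,0,0],[0,0,0],[0,0,0],[0,0,0],[0,0,0],[0,0,0]],"jaw":[10,10,10,10,10,10,10,10,10,10]}' 45; python3 -c "
from h import *
snap('top','t7');snap('scene','s7');print(manip.read_state()['eef_pos'])
a=cv2.imread('pics/t7.png')[255:330,340:410];b=cv2.imread('pics/s7.png')[140:250,290:380]
o=np.zeros((600,800,3),np.uint8)
r=lambda x,k:cv2.resize(x,None,fx=k,fy=k,interpolation=cv2.INTER_CUBIC)
a=r(a,6);b=r(b,4);o[:450,:420]=a;o[:440,430:790]=b;cv2.imwrite('pics/o7.png',o)"
```

```text
time_s: 13.28
eef_pos: [0.4099, -0.2245, 0.139]
ee_rot: [2.952, 1.074, 0.0]
ft_force: [-0.5, 0.7, -2.6]
opening: 0.0262
finger_force: 45.2
[ 0.40980808 -0.22446323  0.13887349]
```

View pics/o7.png

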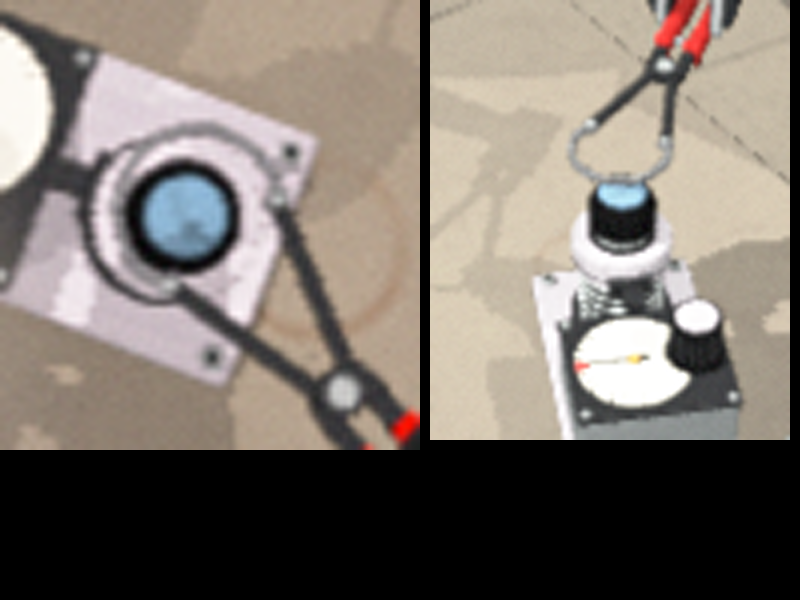

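Triangulating by code now: pins (280,197) and (172,287), rivet (343,392) and lens (183,216) in the top crop; pins (592,124) and (667,143), rivet (665,65) in the scene crop. The ring encircles the lens in plan. I'll fit the ring by frame difference.

```bash
cat > fit.py <<'E'
from h import *
from scipy.optimize import minimize
def mask(a,b):
    A,B=[cv2.imread('pics/%s.png'%x).astype(float) for x in(a,b)]
    return cv2.GaussianBlur(np.minimum(np.abs(A-B).sum(2),120),(0,0),.7)
def fit(f,g,z,x0):
    c=load(f);M=mask(f,g)
    th=np.arange(0,2*np.pi,.03); th=th[np.abs((th-.702+np.pi*0+np.pi)%(2*np.pi)-np.pi)<1.95]
    def sc(p,r=.026):
        uv=np.array([proj(c,(p[0]+r*np.cos(t),p[1]+r*np.sin(t),z)) for t in th])
        return cv2.remap(M.astype(np.float32),uv[:,:1].astype(np.float32),uv[:,1:].astype(np.float32),1).mean()
    G=[(sc((x0[0]+i*.001,x0[1]+j*.001)),i,j) for i in range(-12,13) for j in range(-12,13)]
    s,i,j=max(G); G=[(sc((x0[0]+(i+k*.2)*.001,x0[1]+(j+l*.2)*.001)),i+k*.2,j+l*.2) for k in range(-6,7) for l in range(-6,7)]
    s,i,j=max(G);return np.round(x0+np.array([i,j])*.001,4),round(float(s),1)
E
python3 - <<'E'
from fit import *
f=lambda U,V:(340+(U+.5)/6-.5,255+(V+.5)/6-.5)
g=lambda U,V:(290+(U-430+.5)/4-.5,140+(V+.5)/4-.5)
T,S=load('t7'),load('s7')
def tri(a,b):
    (o1,d1),(o2,d2)=ray(T,*f(*a)),ray(S,*g(*b))
    k=np.linalg.lstsq(np.c_[d1,-d2],o2-o1,rcond=None)[0]
    p,q=o1+k[0]*d1,o2+k[1]*d2; return (p+q)/2*1000,np.linalg.norm(p-q)*1000
for n,a,b in(('rivet',(343,392),(665,65)),('pinR',(280,197),(667,143)),('pinL',(172,287),(592,124)),('lens',(183,216),(622,196))): print(n,*tri(a,b))
print('lens top cam',at(T,*f(183,216),.109))
x0=np.array([.5067,-.1425])
for z in(.135,.14,.145): print(z,fit('t7','t3',z,x0),fit('s7','s6',z,x0),fit('s7','s2',z,x0))
E
```

```text
rivet [ 449.30011664 -191.7196566   144.13362223] 1.0568495779951061
pinR [ 494.24243097 -157.43664726  132.21184292] 44.48176387592966
pinL [ 500.08981922 -145.08533343  151.69153167] 42.82174443939766
lens [ 506.30116858 -141.31001957  105.70992665] 1.6326672283410602
lens top cam [ 0.50555798 -0.14059133  0.109     ]
0.135 (array([ 0.5077, -0.1425]), 106.2) (array([ 0.5063, -0.1457]), 91.0) (array([ 0.5065, -0.1459]), 97.2)
0.14 (array([ 0.5075, -0.1421]), 106.7) (array([ 0.5091, -0.1407]), 91.4) (array([ 0.5093, -0.1407]), 97.3)
0.145 (array([ 0.5073, -0.1419]), 107.4) (array([ 0.5121, -0.1355]), 91.8) (array([ 0.5121, -0.1355]), 97.4)
```

```bash
python3 - <<'E'
from fit import *
def blue(n,u0,v0,u1,v1):
    i=cv2.imread('pics/%s.png'%n).astype(int)[v0:v1,u0:u1]; m=(i[...,0]-i[...,2]>40)
    v,u=np.nonzero(m); cnt=max(cv2.findContours(m.astype(np.uint8),0,2)[0],key=cv2.contourArea); return cv2.fitEllipse(cnt),u.mean()+u0,v.mean()+v0,len(u)
T,S=load('t3'),load('s6')
b1=blue('t3',350,270,395,310);b2=blue('s6',320,170,360,215);print(b1,b2)
print(at(T,b1[1],b1[2],.109),at(S,b2[1],b2[2],.109))
def tri(a,b):
    (o1,d1),(o2,d2)=ray(T,*a),ray(S,*b)
    k=np.linalg.lstsq(np.c_[d1,-d2],o2-o1,rcond=None)[0]
    p,q=o1+k[0]*d1,o2+k[1]*d2; return (p+q)/2*1000,np.linalg.norm(p-q)*1000
print(tri(b1[1:3],b2[1:3]))
f=lambda U,V:(340+(U+.5)/6-.5,255+(V+.5)/6-.5)
g=lambda U,V:(290+(U-430+.5)/4-.5,140+(V+.5)/4-.5)
for a,b in(((343,392),(665,65)),((280,197),(592,124)),((172,287),(667,143))):print(tri(f(*a),g(*b)))
E
```

```text
(((20.5080509185791, 20.535499572753906), (12.77165412902832, 12.9154634475708), 78.486572265625), np.float64(370.51020408163265), np.float64(290.5442176870748), 147) (((17.54515266418457, 17.75493621826172), (8.173747062683105, 11.550898551940918), 89.98279571533203), np.float64(337.625), np.float64(187.6375), 80)
[ 0.50565928 -0.14145255  0.109     ] [ 0.50716627 -0.14149599  0.109     ]
(array([ 506.20931851, -141.8690962 ,  108.23736049]), np.float64(1.2820171946179075))
(array([ 449.30011664, -191.7196566 ,  144.13362223]), np.float64(1.0568495779951061))
(array([ 511.59517003, -169.48826329,  140.50274022]), np.float64(1.002726472420728))
(array([ 481.85263568, -135.18615545,  139.12866572]), np.float64(0.40540147259541837))
```

Lens triangulates to 108.2 mm (true 109), so the cameras agree within about 1 mm. The ring is about (+1.3,−1.0) mm off the axis at z ≈ 139 mm. I correct that and descend partway, watching the force.

```bash
python3 -m pendant '{"travel":[[-1.3,1,0],[0,0,0],[0,0,-3],[0,0,-4],[0,0,-4],[0,0,-4],[0,0,-4],[0,0,-4],[0,0,-4],[0,0,-3],[0,0,0],[0,0,0],[0,0,0]],"dr":[[0,0,0],[0,0,0],[0,0,0],[0,0,0],[0,0,0],[0,0,0],[0,0,0],[0,0,0],[0,0,0],[0,0,0],[0,0,0],[0,0,0],[0,0,0]],"jaw":[10,10,10,10,10,10,10,10,10,10,10,10,10]}' 45; python3 - <<'E'
from fit import *
snap('top','t8');snap('scene','s8');print(manip.read_state()['eef_pos'],manip.read_state()['ft_force'])
x0=np.array([.5067,-.1425])
for z in(.105,.109,.113): print(z,fit('t8','t3',z,x0),fit('s8','s6',z,x0),fit('s8','s2',z,x0))
E
```

```text
time_s: 14.47
eef_pos: [0.4086, -0.2232, 0.109]
ee_rot: [2.952, 1.074, 0.0]
ft_force: [-0.6, -0.3, -2.8]
opening: 0.0263
finger_force: 45.2
[ 0.40871283 -0.22322162  0.1092186 ] [ 0.29019079  0.70076999 -2.94815989]
0.105 (array([ 0.5065, -0.1411]), 107.4) (array([ 0.5043, -0.1457]), 96.6) (array([ 0.5041, -0.1459]), 103.6)
0.109 (array([ 0.5063, -0.1409]), 107.9) (array([ 0.5065, -0.1419]), 96.8) (array([ 0.5061, -0.1419]), 103.7)
0.113 (array([ 0.5061, -0.1407]), 108.2) (array([ 0.5089, -0.1379]), 97.0) (array([ 0.5083, -0.1379]), 103.8)
```

The ring is centred within 1 mm in both cameras and its height is about TCP + 0.5 mm. Descending the remaining 26.5 mm slowly.

```bash
python3 -m pendant '{"travel":[[0,0,-2],[0,0,-2],[0,0,-2],[0,0,-2],[0,0,-2],[0,0,-2],[0,0,-2],[0,0,-2],[0,0,-2],[0,0,0],[0,0,0]],"dr":[[0,0,0],[0,0,0],[0,0,0],[0,0,0],[0,0,0],[0,0,0],[0,0,0],[0,0,0],[0,0,0],[0,0,0],[0,0,0]],"jaw":[10,10,10,10,10,10,10,10,10,10,10]}' 45; python3 -m pendant '{"travel":[[0,0,-2],[0,0,-2],[0,0,-2],[0,0,-1.5],[0,0,-1],[0,0,0],[0,0,0],[0,0,0],[0,0,0]],"dr":[[0,0,0],[0,0,0],[0,0,0],[0,0,0],[0,0,0],[0,0,0],[0,0,0],[0,0,0],[0,0,0]],"jaw":[10,10,10,10,10,10,10,10,10]}' 45;  python3 - <<'E'
from fit import *
snap('top','t9');snap('scene','s9');print(manip.read_state()['eef_pos'],manip.read_state()['ft_force'])
x0=np.array([.5067,-.1425])
for z in(.079,.083,.087): print(z,fit('t9','t3',z,x0),fit('s9','s6',z,x0),fit('s9','s2',z,x0))
E
```

```text
time_s: 15.48
eef_pos: [0.4084, -0.223, 0.0907]
ee_rot: [-2.952, -1.074, 0.0]
ft_force: [-0.1, -0.3, -2.8]
opening: 0.0264
finger_force: 45.2
time_s: 16.23
eef_pos: [0.4086, -0.2231, 0.0825]
ee_rot: [2.952, 1.074, 0.0]
ft_force: [-0.1, 0.8, -2.2]
opening: 0.0261
finger_force: 45.2
[ 0.4085438  -0.22311987  0.08245563] [-0.43122156 -0.06058915 -2.64943666]
0.079 (array([ 0.5049, -0.1415]), 117.1) (array([ 0.5051, -0.1437]), 113.5) (array([ 0.5055, -0.1347]), 115.8)
0.083 (array([ 0.5047, -0.1413]), 117.1) (array([ 0.5073, -0.1401]), 113.5) (array([ 0.5075, -0.1309]), 115.9)
0.087 (array([ 0.5047, -0.1411]), 117.0) (array([ 0.5095, -0.1365]), 113.5) (array([ 0.5093, -0.1293]), 115.2)
```

```bash
python3 -m pendant '{"travel":[[0,0,0.5],[0,0,0],[0,0,0],[0,0,0],[0,0,0]],"dr":[[0,0,0],[0,0,0],[0,0,0],[0,0,0],[0,0,0]],"jaw":[10,10,10,10,10]}' 45; python3 -c "
from rig import order
print(order.close_job())"
```

```text
time_s: 16.75
eef_pos: [0.4085, -0.2231, 0.0829]
ee_rot: [2.952, 1.074, 0.0]
ft_force: [-0.3, -0.2, -2.6]
opening: 0.0263
finger_force: 45.2
the job is handed in; nothing more can be done
None
```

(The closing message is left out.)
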